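# Hang the powder dipper on the utensil carousel

### The arm

A 6-joint arm with a two-finger parallel gripper is mounted at the origin on the work surface. World frame = base frame: x ahead of the robot, y to its left, z up, the work surface at z = 0. Lengths are in m, angles in rad, forces in N, time in s.
With the tool pointing down it reaches from about 0.425 to 0.95 m from the base axis. Payload 14.7 kg.
Tool frame: the origin (TCP) lies at the very end of the fingers, on their centre line; the grasp point (between the pads) lies 19 mm behind it (pinch_z is the distance from the TCP to the grasp point, in m); z points along the fingers, y is the line along which they close (so a half turn about z gives the same grasp; the last joint's range is limited). The gripper opens to 85 mm and grips with 20 to 120 N. Pads are 22 mm wide; open, the fingers measure 114 mm over their backs; the gripper's body (76 mm by 85 mm) begins 54 mm behind the grasp point. The pads swing forward as they close: fully open they stand 13 mm farther back than shut.
Start: joints at [1.256, 0.48, 1.596, -0, 1.065, -0.047], TCP at [0.172, 0.627, 0.231] pointing down, gripper open.
Joint ranges: [-2.75, 2.75], [-0.82, 2.05], [0.23, 2.67], [-1.56, 4.7], [0.09, 2.69], [-2.92, 2.92]. Speed limits (rad/s): [1.89, 1.89, 2.39, 3.01, 3.01, 3.01].

### API

Orientations are given as a unit quaternion [x, y, z, w].
In Python, from bench import * gives the robot as it stands. The module is installed in compiled form; this text tells all that it offers.
- The arm moves only by the tool drive_tool, never from a script. Its argument "series" is a list of rows, each a list of 7 numbers: the shift along the tool's x, y, z in units of 25 mm (1.0 is 25 mm), then the turn, a rotation vector about the tool's x, y, z in units of 6 degrees (1.0 is 6 degrees), then the opening, from -1 (shut) to 1 (fully open). In form: [[tx, ty, tz, wx, wy, wz, jaw], ...]. A call has 1 to 5 rows; each row shifts and turns the commanded pose from where the row before left it, along the tool's axes as they then stand; what a row does not reach is not made up. A row lasts 1/10 s, in which the tool goes at most 50 mm and 8.59 degrees, less where a joint would pass 70% of its speed; a pose out of reach is approached as far as the arm can. A call is refused whole if a number of a shift passes 1 or a number of a turn 1, either way. A call with a gripper value outside its range is refused whole. The fingers move at their own pace and stop on an object; "squeeze" is the grip in N (left out, the last holds). Time passes only in rows, so rows that do not move let the fingers close. It gives the time, the measured TCP pose, the force, the opening and the grip force at its end, in the units of the state.
- state(): the state, without advancing time (a new reading comes with each control period).
- read_camera(name): name is "side" or "top" or "wrist"; returns a dict with "color" (420x560x3 uint8, red, green, blue), "z_map" (420x560 float32, m along the optical axis (not along the pixel's ray), 0 where there is no reading), "fx", "fy", "cx", "cy" (pixels), "position" and "rotation" of the camera in the world. Camera axes: x right, y down, z forward; pixel columns grow to the right and rows downward; lengths in m; the calibration is good to about 2 mm. A picture is of the moment at which its call begins.
- finish_job(): hands the job in; it is judged then, once.
The state is a dict: "time_s": time; "joints": joint angles; "joint_vel": joint speeds; "tau": joint torques, N m; "tcp_pos": TCP position; "orientation": TCP orientation; "force": force on the tool from outside, world axes, zero at the start; "torque": the same for the moment, N m; "gripper_width": opening from 0.0 (shut) to 1.0 (fully open); "grip_force": force on a finger pad.
Only numpy, scipy, OpenCV 4.12 (cv2) and the standard library are available. Lean on these libraries where they do the work, as an engineer would, in place of code of your own. Each camera call takes 0.05 s, during which the arm holds its last target. There are 200 camera calls.

### The job

Turn the utensil carousel until its one empty hook points straight at the robot's side of the table, then pick up the steel dipper and hang it by the slot in its handle on that hook. The hook has been knocked askew, so feel for it gently and never lean hard on the carousel; let go with the dipper hanging freely at the front, and leave everything else on the table where it stands.

Things in the scene. Friction and masses are not known exactly. Their poses are not given: they have to be found in the camera images.
- rack: Stainless utensil carousel fixed to the table: foot 190 mm across, 18 mm column, a turning star of six flat arms, 60 degrees apart, on top. Utensils hang and swing from five of its hooks, down to about 90 mm above the table and out to 165 mm from the axis; one hook is empty. Origin: on the axis at table height; x points away from the robot, y to the robot's left, z up.
- rotor: The turning star. Origin: on the axis at the arms' mid-height, 275 mm up; its x axis points along the arm of the empty hook. Arms: black plastic-coated bars 12 mm wide, 4 mm thick, from the hub (radius 22 mm, nut up to 292 mm) to 102 mm from the axis. It turns either way without end, but stiffly (0.35 N m, about 4 N sideways on an arm 85 mm from the axis) and stays where it is left.
- free_arm (a point): Outer end of the arm with the empty hook, 100 mm from the axis, 275 mm up, where the hook's wire starts; axes as the star's. The wire has been knocked askew about this point: up to 0.28 rad to either side of the arm's line (it gives way sideways at 0.4 N m) and up to 0.08 rad up or down. These angles are not measured: find the hook by feel or by eye.
- hook_nominal (a point): Where the centre of the empty hook's ball tip (8 mm) would be were the hook straight: 150 mm from the axis, 291 mm up. The real ball is up to 14 mm to either side of it and 4 mm above or below. A straight hook is 5 mm black-coated wire that runs level 32 mm outwards from the arm's end, then 18 mm further out while rising 16 mm to the ball.
- dipper: Stainless measuring dipper, about 0.2 kg, standing upright: open cup 58 mm across, 55 mm high; a 16 mm strip handle rises from the cup's +x wall and is cranked back over its centre, ending in an upright head plate above the centre, 30 mm wide (along y), 4 mm thick (along x), 165 to 209 mm above the underside. Origin: centre of the underside; z up. It may hang either way round.
- eye (a point): Centre of the upright slot through the dipper's head plate, 187 mm above its underside: 11 mm wide (along y), 22 mm high, open along x. Grip the plate from above by its two upright side edges, 30 mm apart: the fingers then stand beside the slot and leave it free. Hung, the slot's upper edge rests on the level part of the wire, the eye 9 mm below the wire's centre line (266 mm up, +-3).
- tin_a: Closed round tin, black with a pale green foot and a steel lid, 70 mm across, 78 mm high. Origin: centre of the underside. To be left alone.
- tin_b: Closed round tin like tin_a. Origin: centre of the underside. To be left alone.
- tin_c: Closed round tin like tin_a. Origin: centre of the underside. To be left alone.
- spoon: Steel spoon with a wooden handle, 150 mm long, lying on the table. To be left alone.
- small_bowl: Small steel bowl, 120 mm across, 45 mm high, beyond the carousel. Origin: centre of the underside. To be left alone.
- spray: White bottle with a blue cap, 64 mm across, 170 mm high, on the robot's left. Origin: centre of the underside. To be left alone.

How it is judged:
By the outcome, as a careful person would: the job done as asked, in the order asked, and still so for the second after the job is handed in, with the robot touching nothing.
It also fails if it takes over 72 s, if anything falls off the work surface, if the arm or the gripper's body presses on something with over 40 N, if the wrist force passes 120 N, or if a joint passes its speed limit or range.

## Working session

There is one attempt and no reset: what is moved stays moved. The work goes in short steps, Python scripts to look and compute and a tool call to move; the robot and the scene stay as the last step left them, time stands still between calls to the robot, and variables do not carry over. Pictures are saved under pics/ and viewed, at most 10 in all, crops included, and the job is handed in when it is done.

Besides the shell and the picture viewer there is one more tool, called after "Emit:" as a command line: name --pt "numbers of a row" for each row, then --argument value for the rest. drive_tool: Moves the arm, as the interface text tells. Its arguments: {"type":"object","properties":{"series":{"type":"array"},"squeeze":{"type":"number"}},"required":["series"]}

```bash
mkdir -p pics
cat > h.py <<'E'
from bench import *
import numpy as np, cv2
from scipy.spatial.transform import Rotation as R
def grab(n,name=None):
    c=read_camera(n)
    if name: cv2.imwrite('pics/%s.png'%name,c['color'][:,:,::-1])
    np.savez('/tmp/%s.npz'%n,**c)
    return c
def cloud(c):
    z=c['z_map']; v,u=np.mgrid[:z.shape[0],:z.shape[1]]
    p=np.stack([(u-c['cx'])/c['fx']*z,(v-c['cy'])/c['fy']*z,z],-1)
    rot=np.array(c['rotation']); 
    if rot.shape!=(3,3): rot=R.from_quat(rot).as_matrix()
    w=p@rot.T+np.array(c['position']); w[z==0]=np.nan
    return w
def load(n): return dict(np.load('/tmp/%s.npz'%n))
E
python3 - <<'E'
from h import *
a=[grab(n,n+'0') for n in('top','side')]
for c in a: print(c['position'],np.round(c['rotation'],3),c['fx'],c['cx'])
s=state();print(s)
E
```

```text
[0.47396854 0.14483705 1.36167986] [-0.702  0.711 -0.034  0.026] 420.89531768956596 282.51145099897695
[ 0.1504771  -1.03712932  1.13634622] [ 0.884 -0.162  0.075 -0.432] 530.3237933813666 277.07351984016947
{'time_s': 0.1, 'joints': array([ 1.25639347e+00,  4.80726106e-01,  1.59683083e+00,  3.24705348e-06,
        1.06510415e+00, -4.65937463e-02]), 'joint_vel': array([ 0.00145309, -0.00210346, -0.00155233,  0.00172764, -0.00105382,
        0.00027114]), 'tau': array([ 5.44284285e-04, -9.52258587e+01, -4.31036854e+01, -7.67218148e-05,
        5.37166008e-03,  6.41239740e-05]), 'tcp_pos': array([0.17185981, 0.62647486, 0.23075704]), 'orientation': array([ 1.33505513e-01,  9.91047926e-01, -5.25280263e-04, -9.72987945e-05]), 'force': array([ 0.01015487, -0.46854285,  0.59086781]), 'torque': array([ 0.00125131, -0.00368864,  0.01592615]), 'grip_force': 0.0, 'gripper_width': 0.9993429175002958}
```

View pics/top0.png

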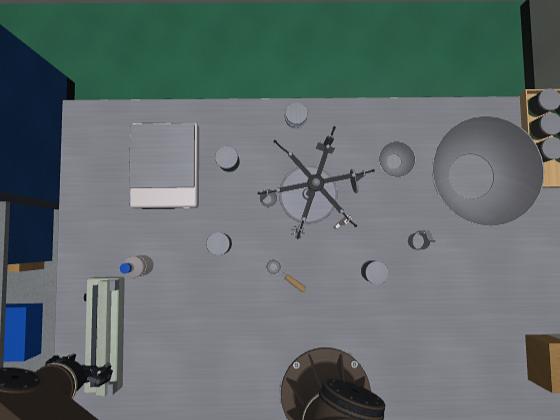

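View pics/side0.png

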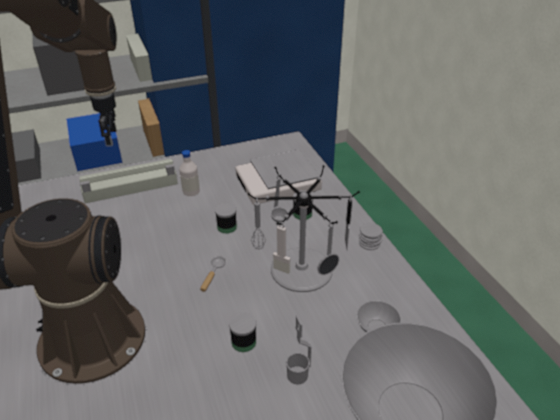

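The top view shows the carousel hub at (316,183), with the empty arm running to about (275,142), up and to the left. The dipper is at (421,240). In the side view the dipper's cup is at (297,368) and its head at (298,325). Next I'll measure these.

Run:
```python
from h import *
from bench import *
t=load('top'); w=cloud(t); s=load('side'); ws=cloud(s)
def ray(c,u,v,h):
    d=R.from_quat(c['rotation']).as_matrix()@np.array([(u-c['cx'])/c['fx'],(v-c['cy'])/c['fy'],1]); p=c['position']; return p+d*(h-p[2])/d[2]
print('hub',ray(t,316,183,.29),w[183,316]); print('hub side',ws[203,303])
W=np.concatenate([w.reshape(-1,3),ws.reshape(-1,3)])
hub=ray(t,316,183,.29)
# foot circle
m=(abs(w[...,2]-.01)<.012)&(np.hypot(w[...,0]-hub[0],w[...,1]-hub[1])<.13)
print('zs near',np.nanmedian(w[230:240,330:335,2]))
for nm,P in(('top',w.reshape(-1,3)),('side',ws.reshape(-1,3))):
    q=P[(P[:,2]>.262)&(P[:,2]<.30)&(np.hypot(P[:,0]-hub[0],P[:,1]-hub[1])<.2)]
    r=np.hypot(q[:,0]-hub[0],q[:,1]-hub[1]); print(nm,len(q),'hub mean',q[r<.03].mean(0))
    q2=q[(r>.04)&(r<.1)]; a=np.degrees(np.arctan2(q2[:,1]-hub[1],q2[:,0]-hub[0]))
    print(np.histogram(a,bins=np.arange(-180,181,10)))
    e=q[(r>.1)&(r<.17)]; ae=np.degrees(np.arctan2(e[:,1]-hub[1],e[:,0]-hub[0]));
    print([(round(x),round(np.hypot(*(y[:2]-hub[:2])),3),round(y[2],3)) for x,y in zip(ae,e)])
# dipper
for nm,P in(('top',w.reshape(-1,3)),('side',ws.reshape(-1,3))):
    d=ray(t,421,240,.06)
    q=P[(np.hypot(P[:,0]-d[0],P[:,1]-d[1])<.09)&(P[:,2]>.01)]
    print(nm,d,len(q))
    for lo,hi in((.01,.04),(.04,.065),(.065,.15),(.15,.22)):
        k=q[(q[:,2]>lo)&(q[:,2]<hi)]
        if len(k): print(lo,len(k),k.mean(0).round(4),k.min(0).round(3),k.max(0).round(3))
    if nm=='side':
        k=q[q[:,2]>.15]; print(k.round(3))
big=[cv2.resize(load('top')['color'][110:260,240:450],None,fx=3,fy=3,interpolation=2)]
sd=cv2.resize(load('side')['color'][160:390,230:370],None,fx=4,fy=4)[:, :]
sd=cv2.resize(load('side')['color'][160:390,230:390],None,fx=2.6,fy=2.6)
cv2.imwrite('pics/a.png',big[0][:,:,::-1]); cv2.imwrite('pics/b.png',sd[:,:,::-1])
```

```text
hub [0.62302158 0.04429813 0.29      ] [0.62269744 0.04451677 0.29233053]
hub side [0.61934755 0.0258477  0.2699405 ]
zs near 0.0003361052758358296
top 1397 hub mean [0.62468661 0.04501626 0.28128334]
(array([ 0,  0,  0, 22, 82,  4,  0,  0,  0,  5, 91,  8,  0,  0,  0, 27, 76,
        1,  0,  0,  0, 70, 39,  0,  0,  0,  3, 80, 26,  0,  0,  0,  1, 65,
       43,  0]), array([-180, -170, -160, -150, -140, -130, -120, -110, -100,  -90,  -80,
        -70,  -60,  -50,  -40,  -30,  -20,  -10,    0,   10,   20,   30,
         40,   50,   60,   70,   80,   90,  100,  110,  120,  130,  140,
        150,  160,  170,  180]))
[(-18, np.float64(0.156), np.float64(0.292)), (-18, np.float64(0.155), np.float64(0.296)), (-19, np.float64(0.157), np.float64(0.294)), (-18, np.float64(0.152), np.float64(0.296)), (-19, np.float64(0.152), np.float64(0.298)), (-20, np.float64(0.154), np.float64(0.295)), (-18, np.float64(0.15), np.float64(0.294)), (-19, np.float64(0.152), np.float64(0.29)), (-18, np.float64(0.148), np.float64(0.291)), (-19, np.float64(0.151), np.float64(0.286)), (-18, np.float64(0.146), np.fl
[... 28228 characters left out ...]
88]
 [ 0.472 -0.296  0.158]
 [ 0.471 -0.304  0.167]
 [ 0.471 -0.309  0.173]
 [ 0.472 -0.313  0.178]
 [ 0.472 -0.318  0.183]
 [ 0.474 -0.32   0.184]
 [ 0.471 -0.299  0.159]
 [ 0.471 -0.303  0.163]
 [ 0.471 -0.31   0.17 ]
 [ 0.471 -0.316  0.177]
 [ 0.472 -0.319  0.18 ]
 [ 0.474 -0.319  0.179]
 [ 0.473 -0.301  0.156]
 [ 0.471 -0.311  0.168]
 [ 0.471 -0.317  0.175]
 [ 0.471 -0.32   0.179]
 [ 0.471 -0.299  0.15 ]
 [ 0.472 -0.302  0.153]
 [ 0.471 -0.31   0.164]
 [ 0.471 -0.315  0.17 ]
 [ 0.473 -0.317  0.171]
 [ 0.471 -0.304  0.153]
 [ 0.472 -0.309  0.159]
 [ 0.471 -0.317  0.168]
 [ 0.471 -0.32   0.172]
 [ 0.471 -0.31   0.156]
 [ 0.473 -0.312  0.158]
 [ 0.474 -0.31   0.152]
 [ 0.47  -0.314  0.154]]
```

View pics/a.png

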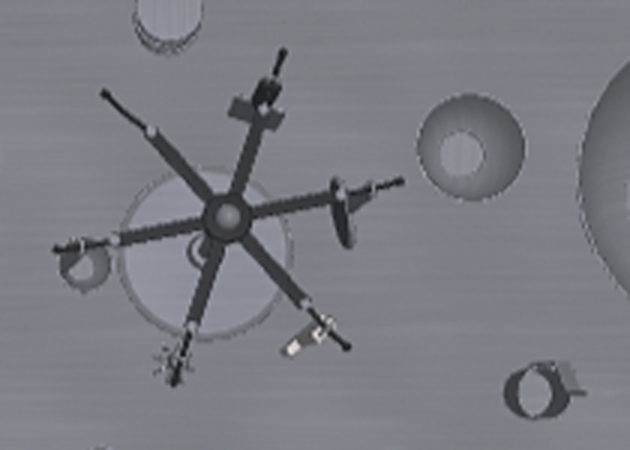

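View pics/b.png

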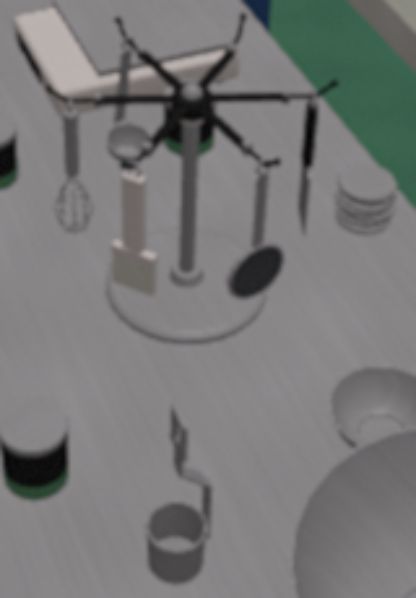

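The crops show the empty arm running from (228,216) to (150,131), with its bent wire ending at the ball at (104,93). The dipper's plate spans world y near (0.472,-0.305), so its slot already opens along x. I'll work out the arm angles and plan the first moves.

```bash
cat >> h.py <<'E'
def arms(c,hub=None):
    """hub centre and star phase (deg, mod 60) from arm points"""
    w=cloud(c).reshape(-1,3); w=w[(w[:,2]>.266)&(w[:,2]<.292)]
    h=np.array([.6235,.0445]) if hub is None else np.array(hub)
    for k in range(1 if hub is not None else 8):
        d=w[:,:2]-h; r=np.hypot(*d.T); m=(r>.035)&(r<.097); d=d[m]
        a=np.arctan2(d[:,1],d[:,0]); ph=np.angle(np.exp(6j*a).mean())/6
        i=np.round((a-ph)/(np.pi/3)); t=ph+i*np.pi/3
        n=np.c_[-np.sin(t),np.cos(t)]; off=(d*n).sum(1)
        if hub is None: h=h+np.linalg.lstsq(n,off,rcond=None)[0]
    return h,np.degrees(ph)
def ray(c,u,v,h):
    d=R.from_quat(c['rotation']).as_matrix()@np.array([(u-c['cx'])/c['fx'],(v-c['cy'])/c['fy'],1]); p=c['position']; return p+d*(h-p[2])/d[2]
def units(dw):
    """world shift (m) -> tool units of 25 mm"""
    return (R.from_quat(state()['orientation']).inv().apply(dw)/.025).round(2)
E
python3 - <<'E'
from h import *
for n in('top','side'): print(n,arms(load(n)))
t=load('top'); print('ball',ray(t,240+104.5/3,110+93.5/3,.291))
s=state(); a=np.radians(15)
tgt=np.array([.623+.075*np.cos(a),.0445+.075*np.sin(a),.34])
print(tgt-s['tcp_pos'],units(tgt-s['tcp_pos']))
# arc steps with tool axes aligned (x=-X,y=Y)
A=np.radians(np.arange(15,167,5)); P=.075*np.c_[-np.cos(A),np.sin(A)]/.025
print(np.diff(P,axis=0).round(2).tolist())
E
```

```text
top (array([0.62749199, 0.04481008]), np.float64(-19.242903318412075))
side (array([0.62762831, 0.04165751]), np.float64(-19.258648020194805))
ball [0.73309241 0.14889826 0.291     ]
[ 0.52358463 -0.56256344  0.10924296] [-26.15 -16.16  -4.35]
[[0.08, 0.25], [0.1, 0.24], [0.12, 0.23], [0.14, 0.22], [0.16, 0.21], [0.18, 0.19], [0.19, 0.18], [0.21, 0.16], [0.22, 0.14], [0.23, 0.12], [0.24, 0.1], [0.25, 0.08], [0.26, 0.06], [0.26, 0.03], [0.26, 0.01], [0.26, -0.01], [0.26, -0.03], [0.26, -0.06], [0.25, -0.08], [0.24, -0.1], [0.23, -0.12], [0.22, -0.14], [0.21, -0.16], [0.19, -0.18], [0.18, -0.19], [0.16, -0.21], [0.14, -0.22], [0.12, -0.23], [0.1, -0.24], [0.08, -0.25]]
```

Emit:
drive_tool --pt "0 0 -1 0 0 -0.85 -1" --pt "0 0 -1 0 0 -0.85 -1" --pt "0 0 -1 0 0 -0.85 -1" --pt "0 0 -1 0 0 0 -1" --pt "0 0 -0.4 0 0 0 -1" --squeeze 20

```text
time_s: 0.6
tcp_pos: [0.1722, 0.6275, 0.3435]
orientation: [0.0, 1.0, 0.001, 0.0]
force: [-0.3, 1.1, -0.3]
gripper_width: 0.145
grip_force: 0.0
```

Emit:
drive_tool --pt "-1 -1 0 0 0 0 -1" --pt "-1 -1 0 0 0 0 -1" --pt "-1 -1 0 0 0 0 -1" --pt "-1 -1 0 0 0 0 -1" --pt "-1 -1 0 0 0 0 -1"

```text
time_s: 1.1
tcp_pos: [0.2975, 0.5004, 0.3404]
orientation: [0.001, 1.0, -0.0, -0.0]
force: [0.3, 0.5, 0.4]
gripper_width: 0.003
grip_force: 0.0
```

Emit:
drive_tool --pt "-1 -1 0 0 0 0 -1" --pt "-1 -1 0 0 0 0 -1" --pt "-1 -1 0 0 0 0 -1" --pt "-1 -1 0 0 0 0 -1" --pt "-1 -1 0 0 0 0 -1"

```text
time_s: 1.6
tcp_pos: [0.4224, 0.3753, 0.3405]
orientation: [0.001, 1.0, -0.0, -0.0]
force: [0.5, -0.3, 0.3]
gripper_width: -0.005
grip_force: 0.0
```

Emit:
drive_tool --pt "-1 -1 0 0 0 0 -1" --pt "-1 -1 0 0 0 0 -1" --pt "-1 -1 0 0 0 0 -1" --pt "-1 -1 0 0 0 0 -1" --pt "-1 -1 0 0 0 0 -1"

```text
time_s: 2.1
tcp_pos: [0.5473, 0.2502, 0.3404]
orientation: [0.001, 1.0, -0.0, -0.001]
force: [1.2, 0.7, -0.0]
gripper_width: 0.002
grip_force: 0.0
```

Run:
```python
from h import *
s=state(); print(s['time_s'],s['tcp_pos'],s['orientation'],s['joints'],s['gripper_width'],s['force'])
print(units(np.array([.700,.063,.34])-s['tcp_pos']))
```

```text
2.1 [0.54728295 0.25022698 0.34038472] [ 6.23132056e-04  9.99999630e-01 -2.03613500e-04 -5.56679065e-04] [ 3.78445964e-01  3.23151179e-01  1.56931295e+00  3.54941151e-05
  1.25031354e+00 -1.19111530e+00] 0.0015181956636243794 [ 1.17652514  0.66773684 -0.03572437]
[-6.12 -7.48  0.01]
```

Emit:
drive_tool --pt "-0.8 -1 0 0 0 0 -1" --pt "-0.8 -1 0 0 0 0 -1" --pt "-0.8 -1 0 0 0 0 -1" --pt "-0.8 -1 0 0 0 0 -1" --pt "-0.8 -1 0 0 0 0 -1"

```text
time_s: 2.6
tcp_pos: [0.647, 0.1253, 0.3403]
orientation: [0.001, 1.0, -0.0, -0.001]
force: [-0.2, 0.2, 0.4]
gripper_width: -0.001
grip_force: 0.0
```

Emit:
drive_tool --pt "-0.8 -1 0 0 0 0 -1" --pt "-0.8 -1 0 0 0 0 -1" --pt "-0.52 -0.48 0.6 0 0 0 -1" --pt "0 0 0.8 0 0 0 -1" --pt "0 0 0.5 0 0 0 -1"

```text
time_s: 3.1
tcp_pos: [0.6987, 0.0643, 0.2905]
orientation: [0.001, 1.0, 0.0, -0.002]
force: [-1.0, 0.6, -1.1]
gripper_width: 0.0
grip_force: 0.0
```

Emit:
drive_tool --pt "0 0 0.4 0 0 0 -1" --pt "0 0 0.4 0 0 0 -1" --pt "0 0 0.4 0 0 0 -1"

```text
time_s: 3.4
tcp_pos: [0.6995, 0.065, 0.2634]
orientation: [0.0, 1.0, 0.0, 0.0]
force: [0.4, -0.2, 0.1]
gripper_width: -0.0
grip_force: 0.0
```

Run:
```python
from h import *
c=grab('top'); s=state(); print(s['tcp_pos'],s['force'])
grab('wrist')
cv2.imwrite('pics/c.png',np.hstack([cv2.resize(c['color'][110:260,240:400],None,fx=2.5,fy=2.5),cv2.resize(load('wrist')['color'],(400,300))[:, :].repeat(1,0) if 0 else cv2.resize(load('wrist')['color'],(400,375))])[:,:,::-1])
```

```text
[0.69879583 0.06487632 0.26161446] [-0.81048906  0.27831881 -1.62069094]
```

View pics/c.png

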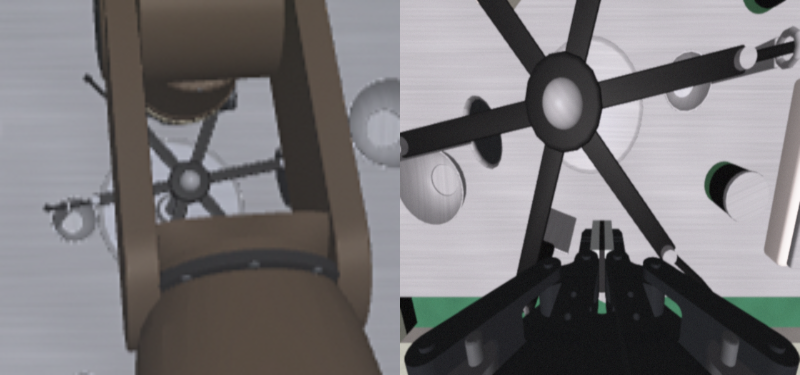

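The crop shows the closed fingers standing between the empty arm, with its bent wire at lower right, and the next arm. I'll push along the arc now.

Emit:
drive_tool --pt "0.08 0.25 0 0 0 0 -1" --pt "0.1 0.24 0 0 0 0 -1" --pt "0.12 0.23 0 0 0 0 -1" --pt "0.14 0.22 0 0 0 0 -1" --pt "0.16 0.21 0 0 0 0 -1"

```text
time_s: 4.0
tcp_pos: [0.6847, 0.0934, 0.2644]
orientation: [0.0, 1.0, -0.0, 0.001]
force: [1.4, -4.6, 0.1]
gripper_width: -0.004
grip_force: 2.2
```

Emit:
drive_tool --pt "0.18 0.19 0 0 0 0 -1" --pt "0.19 0.18 0 0 0 0 -1" --pt "0.21 0.16 0 0 0 0 -1" --pt "0.22 0.14 0 0 0 0 -1" --pt "0.23 0.12 0 0 0 0 -1"

```text
time_s: 4.5
tcp_pos: [0.6591, 0.1132, 0.2645]
orientation: [0.0, 1.0, -0.0, 0.001]
force: [4.5, -4.1, -1.1]
gripper_width: 0.003
grip_force: 2.3
```

Run:
```python
from h import *
s=state(); print(s['tcp_pos'],s['force'])
c=grab('side'); print(arms(c,[.6276,.0430]))
```

```text
[0.65913743 0.11324499 0.26449798] [ 4.5002467  -4.11198619 -1.10588994]
(array([0.6276, 0.043 ]), np.float64(16.604225643874543))
```

Emit:
drive_tool --pt "0.24 0.1 0 0 0 0 -1" --pt "0.25 0.08 0 0 0 0 -1" --pt "0.26 0.06 0 0 0 0 -1" --pt "0.26 0.03 0 0 0 0 -1" --pt "0.26 0.01 0 0 0 0 -1"

```text
time_s: 5.05
tcp_pos: [0.6279, 0.1202, 0.2646]
orientation: [0.0, 1.0, 0.0, 0.001]
force: [6.0, -2.4, 1.2]
gripper_width: -0.004
grip_force: 2.5
```

Emit:
drive_tool --pt "0.26 -0.01 0 0 0 0 -1" --pt "0.26 -0.03 0 0 0 0 -1" --pt "0.26 -0.06 0 0 0 0 -1" --pt "0.25 -0.08 0 0 0 0 -1" --pt "0.24 -0.1 0 0 0 0 -1"

```text
time_s: 5.55
tcp_pos: [0.5963, 0.1135, 0.2647]
orientation: [0.0, 1.0, 0.0, 0.002]
force: [6.0, 0.5, 0.1]
gripper_width: -0.003
grip_force: 2.6
```

Emit:
drive_tool --pt "0.23 -0.12 0 0 0 0 -1" --pt "0.22 -0.14 0 0 0 0 -1" --pt "0.21 -0.16 0 0 0 0 -1" --pt "0.19 -0.18 0 0 0 0 -1" --pt "0.18 -0.19 0 0 0 0 -1"

```text
time_s: 6.05
tcp_pos: [0.5705, 0.094, 0.2647]
orientation: [0.0, 1.0, 0.0, 0.002]
force: [5.5, 3.1, 0.2]
gripper_width: -0.0
grip_force: 2.5
```

Run:
```python
from h import *
s=state(); print(s['tcp_pos'],s['force'])
d=s['tcp_pos'][:2]-[.6276,.043]; print(np.degrees(np.arctan2(d[1],d[0])),np.hypot(*d))
c=grab('side'); print(arms(c,[.6276,.0430]))
```

```text
[0.57050414 0.09396244 0.26473591] [5.45058091 3.0936269  0.15943434]
138.24864153603986 0.07653174027685847
(array([0.6276, 0.043 ]), np.float64(-27.647180014999666))
```

Emit:
drive_tool --pt "0.16 -0.21 0 0 0 0 -1" --pt "0.14 -0.22 0 0 0 0 -1" --pt "0.12 -0.23 0 0 0 0 -1" --pt "0.1 -0.24 0 0 0 0 -1" --pt "0 0 0 0 0 0 -1"

```text
time_s: 6.6
tcp_pos: [0.5565, 0.0708, 0.2642]
orientation: [0.0, 1.0, 0.0, 0.0]
force: [-0.7, 1.1, 1.5]
gripper_width: 0.001
grip_force: 0.1
```

Run:
```python
from h import *
s=state(); print(s['tcp_pos'],s['force'])
for n in('side','top'):
    print(arms(grab(n),[.6276,.0430]),arms(load(n)))
```

```text
[0.55649592 0.07078423 0.2641833 ] [-0.68053784  1.07412654  1.46614453]
(array([0.6276, 0.043 ]), np.float64(-7.011688965031989)) (array([0.62860816, 0.04399485]), np.float64(-7.095193689515656))
(array([0.6276, 0.043 ]), np.float64(-4.830295930273843)) (array([0.62880886, 0.0448596 ]), np.float64(-6.023574665980612))
```

Emit:
drive_tool --pt "0.04 -0.18 0 0 0 0 -1" --pt "0.02 -0.18 0 0 0 0 -1" --pt "0 0 0 0 0 0 -1"

```text
time_s: 7.0
tcp_pos: [0.5551, 0.0616, 0.2638]
orientation: [0.0, 1.0, -0.0, -0.0]
force: [1.2, 1.0, 0.3]
gripper_width: 0.003
grip_force: 0.3
```

Emit:
drive_tool --pt "0 0.3 0 0 0 0 -1" --pt "0 0 -1 0 0 0 -1" --pt "0 0 -1 0 0 0 -1" --pt "0 0 -1 0 0 0 -1" --pt "0.5 -0.5 -0.3 0 0 0 1"

```text
time_s: 7.5
tcp_pos: [0.5441, 0.0579, 0.3485]
orientation: [-0.0, 1.0, 0.0, 0.002]
force: [0.2, -0.5, -0.2]
gripper_width: 0.153
grip_force: 0.0
```

Emit:
drive_tool --pt "0.5 -1 0 0 0 0 1" --pt "0.5 -1 0 0 0 0 1" --pt "0.5 -1 0 0 0 0 1" --pt "0.5 -1 0 0 0 0 1" --pt "0.3 -1 0 0 0 0 1"

```text
time_s: 8.0
tcp_pos: [0.4831, -0.0689, 0.3458]
orientation: [0.0, 1.0, 0.0, -0.001]
force: [0.3, -0.2, -0.4]
gripper_width: 0.994
grip_force: 0.0
```

Emit:
drive_tool --pt "0.3 -1 0 0 0 0 1" --pt "0 -1 0 0 0 0 1" --pt "0 -1 0 0 0 0 1" --pt "0 -1 0 0 0 0 1" --pt "0 -1 0 0 0 0 1"

```text
time_s: 8.5
tcp_pos: [0.4763, -0.1939, 0.3457]
orientation: [0.0, 1.0, 0.0, -0.001]
force: [-0.2, 0.8, 0.2]
gripper_width: 1.0
grip_force: 0.0
```

Run:
```python
from h import *
s=state(); print(s['tcp_pos'],s['force'],s['joints'])
for n in('side','top'):
    print(arms(grab(n),[.6276,.0430]),arms(load(n)))
c=load('top')['color'][130:270,250:450]; d=load('side')['color'][170:300,230:370]
cv2.imwrite('pics/d.png',np.vstack([cv2.resize(c,(420,294)),cv2.resize(d,(420,390))])[:600,:,::-1])
print(R.from_quat(load('top')['rotation']).as_matrix().round(3).tolist())
```

```text
[ 0.47631472 -0.19389601  0.34570443] [-0.24298574  0.77078955  0.22528443] [-4.45407123e-01  1.83346021e-01  1.74728122e+00 -2.01611581e-04
  1.21214237e+00 -2.01529700e+00]
(array([0.6276, 0.043 ]), np.float64(0.1507080105223514)) (array([0.62756303, 0.0412029 ]), np.float64(0.9064404989476496))
(array([0.6276, 0.043 ]), np.float64(1.0176310572416234)) (array([0.62755722, 0.04481192]), np.float64(1.0467715276652734))
[[-0.012, -0.996, 0.085], [-1.0, 0.011, -0.013], [0.012, -0.085, -0.996]]
```

View pics/d.png

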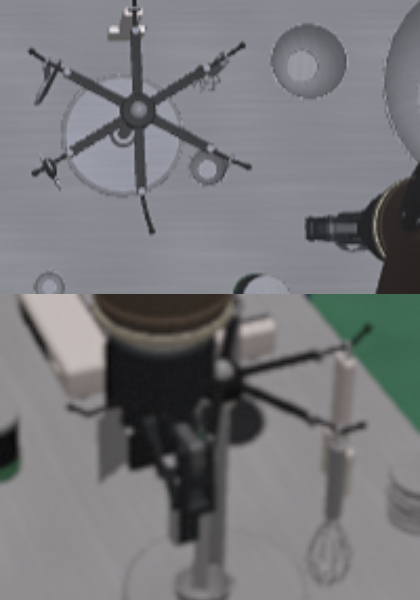

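The top crop shows the empty hook pointing at the robot. The arm is at about 181°, ending at crop pixel (142,190), and the wire bends slightly to the ball at (152,231). The rotation is good, so next I'll go to the dipper.

Emit:
drive_tool --pt "0.1 -1 0 0 0 0 1" --pt "0 -1 0 0 0 0 1" --pt "0 -1 0 0 0 0 1" --pt "0 -1 0 0 0 0 1" --pt "0 -0.36 0.3 0 0 0 1"

```text
time_s: 9.1
tcp_pos: [0.4746, -0.3034, 0.3388]
orientation: [0.001, 1.0, -0.0, 0.0]
force: [0.1, 0.4, 0.1]
gripper_width: 0.992
grip_force: 0.0
```

Emit:
drive_tool --pt "0 0 1 0 0 0 1" --pt "0 0 1 0 0 0 1" --pt "0 0 0.7 0 0 0 1" --pt "0 0 0 0 0 0 1"

```text
time_s: 9.5
tcp_pos: [0.4732, -0.3001, 0.2685]
orientation: [0.0, 1.0, 0.002, -0.002]
force: [-0.7, -0.0, 0.1]
gripper_width: 0.998
grip_force: 0.0
```

Run:
```python
from h import *
s=state(); print(s['tcp_pos'],s['force'])
w=cloud(load('top')); r=np.array([.6276,.043])
v,u=np.where((abs(w[...,2]-.28)<.025)&(abs(w[...,1]-.04)<.03)&(w[...,0]<.535))
for x in sorted(set(w[v,u,0].round(3))):
    pass
o=np.argsort(v); 
for vv in np.unique(v): k=v==vv; print(vv,u[k].mean().round(2),w[v[k],u[k]].mean(0).round(4))
c=grab('wrist'); ww=cloud(c)
q=ww[(abs(ww[...,0]-.4735)<.03)&(abs(ww[...,1]+.303)<.03)&(ww[...,2]>.19)&(ww[...,2]<.225)]
if len(q): print('plate top',q.mean(0),q.min(0),q.max(0),len(q))
side=grab('side'); ws=cloud(side)
q=ws[(ws[...,0]<.535)&(ws[...,0]>.46)&(abs(ws[...,1]-.04)<.03)&(abs(ws[...,2]-.28)<.025)]
q=q[np.argsort(q[:,0])]; print(q[::max(1,len(q)//15)].round(3))
cv2.imwrite('pics/e.png',c['color'][:,:,::-1])
```

```text
[ 0.47318851 -0.30013457  0.26850251] [-0.72451921 -0.04535069  0.06445469]
218 317.0 [0.5337 0.0422 0.2768]
219 317.0 [0.5309 0.0426 0.2809]
220 317.0 [0.5282 0.0428 0.2821]
221 316.5 [0.5258 0.044  0.2802]
222 317.0 [0.5235 0.0421 0.2731]
223 317.5 [0.5208 0.0411 0.276 ]
224 317.5 [0.5182 0.0412 0.277 ]
225 317.5 [0.5156 0.0413 0.2775]
226 318.5 [0.513  0.0387 0.2765]
227 318.5 [0.5104 0.0388 0.2773]
228 318.5 [0.5078 0.0389 0.2778]
229 318.5 [0.5053 0.0389 0.2766]
230 319.5 [0.5027 0.0362 0.2753]
231 319.5 [0.5001 0.0364 0.2765]
232 319.5 [0.4975 0.0364 0.2765]
233 319.5 [0.4949 0.0366 0.2779]
234 320.5 [0.4923 0.0345 0.2817]
235 320.5 [0.4897 0.0345 0.2816]
236 320.5 [0.4871 0.0349 0.285 ]
237 321.5 [0.4845 0.0327 0.2876]
238 321.5 [0.4819 0.0331 0.291 ]
239 322.0 [0.4794 0.0322 0.2946]
240 322.0 [0.4768 0.0323 0.295 ]
391 318.0 [0.1111 0.0505 0.305 ]
395 330.0 [0.0848 0.0161 0.2586]
396 330.5 [0.0848 0.0157 0.2653]
397 332.0 [0.0847 0.0128 0.2722]
398 333.0 [0.09   0.013  0.2938]
plate top [ 0.47015034 -0.30293098  0.20425184] [ 0.4684739  -0.31791536  0.19004228] [ 0.47344251 -0.28786098  0.21017778] 494
[[0.475 0.03  0.292]
 [0.478 0.03  0.295]
 [0.481 0.03  0.294]
 [0.486 0.029 0.287]
 [0.487 0.026 0.289]
 [0.494 0.03  0.281]
 [0.497 0.029 0.28 ]
 [0.504 0.034 0.279]
 [0.508 0.039 0.274]
 [0.511 0.031 0.282]
 [0.516 0.037 0.28 ]
 [0.522 0.037 0.278]
 [0.525 0.045 0.275]
 [0.526 0.04  0.271]
 [0.527 0.036 0.278]
 [0.529 0.039 0.282]
 [0.53  0.052 0.276]
 [0.531 0.039 0.271]
 [0.533 0.037 0.275]]
```

View pics/e.png

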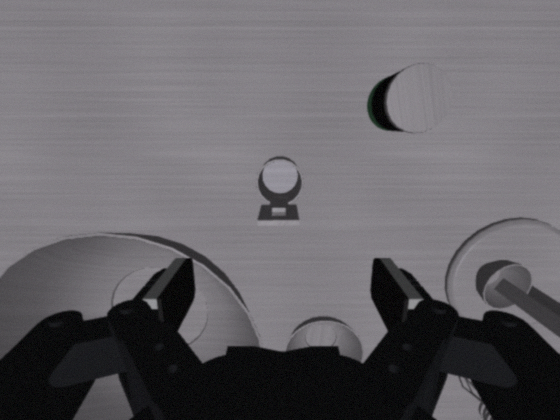

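The wrist view shows the dipper's plate centred at about (279,212), between the open fingers. The plate measures y=-0.303 and its top z=0.21, which matches the given sizes. I'll descend and grip.

Emit:
drive_tool --pt "0.05 -0.12 0.8 0 0 0 1" --pt "0 0 0.8 0 0 0 1" --pt "0 0 0.8 0 0 0 1" --pt "0 0 0.8 0 0 0 1" --pt "0 0 0.6 0 0 0 0.6"

```text
time_s: 10.1
tcp_pos: [0.4739, -0.3051, 0.1765]
orientation: [0.0, 1.0, -0.0, 0.0]
force: [-0.5, 0.2, 0.6]
gripper_width: 0.856
grip_force: 0.0
```

Emit:
drive_tool --pt "0 0 0 0 0 0 0.2" --pt "0 0 0 0 0 0 -0.1" --pt "0 0 0 0 0 0 -1" --pt "0 0 0 0 0 0 -1" --pt "0 0 0 0 0 0 -1" --squeeze 35

```text
time_s: 10.6
tcp_pos: [0.4742, -0.3054, 0.1778]
orientation: [0.0, 1.0, -0.0, 0.001]
force: [-1.0, 2.3, 5.1]
gripper_width: 0.334
grip_force: 34.1
```

Emit:
drive_tool --pt "0 0 0 0 0 0 -1" --pt "0 0 -0.4 0 0 0 -1" --pt "0 0 -0.6 0 0 0 -1" --pt "0 0 0 0 0 0 -1"

```text
time_s: 11.0
tcp_pos: [0.4747, -0.306, 0.2039]
orientation: [0.0, 1.0, -0.001, 0.002]
force: [0.6, -0.4, -2.6]
gripper_width: 0.342
grip_force: 35.1
```

Run:
```python
from h import *
s=state(); print(s['tcp_pos'],s['force'],s['torque'],s['gripper_width'])
w=cloud(grab('side'))
q=w[(abs(w[...,0]-.4735)<.012)&(abs(w[...,1]+.303)<.022)&(w[...,2]>.18)&(w[...,2]<.25)]
print(len(q),q.mean(0),q.min(0),q.max(0))
cv2.imwrite('pics/f.png',cv2.resize(load('side')['color'][250:400,220:370],(600,600))[:,:,::-1])
```

```text
[ 0.47466175 -0.30596826  0.2039144 ] [ 0.56862727 -0.38874323 -2.56529197] [-0.04603248 -0.10772435 -0.03691373] 0.342133372126414
104 [ 0.46997748 -0.29927458  0.2169888 ] [ 0.46281449 -0.32482891  0.18080096] [ 0.47455622 -0.28455131  0.24868555]
```

View pics/f.png

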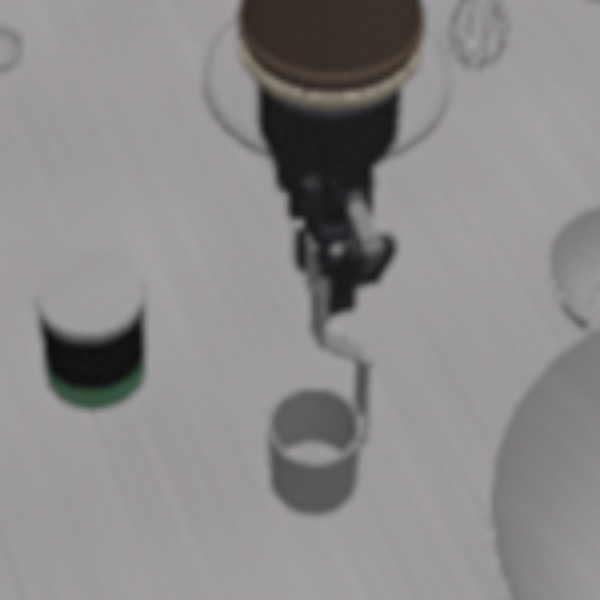

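The side crop shows the dipper lifted, upright and held by its head plate at about (340,250). I'll carry it round to the front of the hook.

Emit:
drive_tool --pt "0 0 -0.5 0 0 0 -1" --pt "0 0 -0.8 0 0 0 -1" --pt "0.2 0 -0.8 0 0 0 -1" --pt "0.3 0.2 -0.8 0 0 0 -1" --pt "0.3 0.4 -0.5 0 0 0 -1"

```text
time_s: 11.55
tcp_pos: [0.4535, -0.2904, 0.2879]
orientation: [0.001, 1.0, -0.0, 0.0]
force: [0.9, 0.2, -3.2]
gripper_width: 0.337
grip_force: 35.1
```

Emit:
drive_tool --pt "0.3 0.6 0 0 0 0 -1" --pt "0.1 0.8 0 0 0 0 -1" --pt "0 0.8 0 0 0 0 -1" --pt "0 0.8 0 0 0 0 -1" --pt "0 0.8 0 0 0 0 -1"

```text
time_s: 12.05
tcp_pos: [0.4426, -0.1927, 0.2852]
orientation: [0.0, 1.0, 0.001, -0.001]
force: [0.2, -0.3, -2.3]
gripper_width: 0.339
grip_force: 35.1
```

Emit:
drive_tool --pt "0 0.8 0 0 0 0 -1" --pt "0 0.8 0 0 0 0 -1" --pt "0 0.8 0 0 0 0 -1" --pt "0 0.8 0 0 0 0 -1" --pt "0 0.8 0 0 0 0 -1"

```text
time_s: 12.55
tcp_pos: [0.4424, -0.0928, 0.2853]
orientation: [0.0, 1.0, 0.0, -0.001]
force: [0.2, 0.4, -2.6]
gripper_width: 0.342
grip_force: 35.1
```

Emit:
drive_tool --pt "0 0.8 0 0 0 0 -1" --pt "0 0.8 0 0 0 0 -1" --pt "0 0.8 0 0 0 0 -1" --pt "0 0.8 0 0 0 0 -1" --pt "0 0.7 0 0 0 0 -1"

```text
time_s: 13.05
tcp_pos: [0.4422, 0.0045, 0.2852]
orientation: [0.0, 1.0, 0.0, -0.001]
force: [1.0, 0.1, -2.9]
gripper_width: 0.344
grip_force: 35.1
```

Emit:
drive_tool --pt "0 0.4 0 0 0 0 -1" --pt "0 0.2 0 0 0 0 -1" --pt "0 0 0 0 0 0 -1" --pt "0 0 0 0 0 0 -1" --pt "0 0 0 0 0 0 -1"

```text
time_s: 13.55
tcp_pos: [0.4437, 0.0169, 0.2862]
orientation: [0.001, 1.0, -0.0, -0.0]
force: [-0.2, -0.0, -2.4]
gripper_width: 0.34
grip_force: 35.1
```

Run:
```python
from h import *
s=state(); print(s['time_s'],s['tcp_pos'],s['force'],s['torque'],s['gripper_width'])
a=grab('side');b=grab('wrist');grab('top')
T=s['tcp_pos']
for n in('side','wrist','top'):
    w=cloud(load(n)).reshape(-1,3); d=w-T
    q=w[(abs(d[:,0])<.02)&(abs(d[:,1])<.017)&(d[:,2]>-.01)&(d[:,2]<.04)]
    if len(q): print(n,'plate',len(q),np.median(q,0).round(4),q.min(0).round(4),q.max(0).round(4))
    q=w[(abs(d[:,0])<.045)&(abs(d[:,1])<.045)&(d[:,2]>-.19)&(d[:,2]<-.13)]
    if len(q): print(n,'cup',len(q),q.min(0).round(4),q.max(0).round(4))
    q=w[(w[:,0]>.47)&(w[:,0]<.482)&(abs(w[:,1]-.032)<.02)&(w[:,2]>.281)&(w[:,2]<.302)]
    if len(q): print(n,'ball',len(q),q.mean(0).round(4),q.min(0).round(4),q.max(0).round(4))
cv2.imwrite('pics/g.png',np.hstack([cv2.resize(a['color'][130:330,180:380],(400,400)),cv2.resize(b['color'],(400,400))])[:,:,::-1])
```

```text
13.55 [0.44372678 0.01686015 0.28620958] [-0.17517622 -0.01068734 -2.40478545] [ 0.01738048 -0.00733971  0.0096369 ] 0.33973836109495736
side plate 34 [0.4395 0.0297 0.3026] [0.4339 0.0008 0.2765] [0.4434 0.0333 0.3228]
side cup 387 [ 0.4139 -0.0138  0.1042] [0.4726 0.0478 0.1561]
side ball 7 [0.4792 0.0286 0.292 ] [0.4773 0.0256 0.2886] [0.4818 0.0312 0.2946]
wrist plate 4038 [0.4388 0.0168 0.3113] [ 4.324e-01 -1.000e-04  2.762e-01] [0.4557 0.0339 0.3261]
wrist cup 2475 [ 0.4121 -0.0078  0.1085] [0.4668 0.0444 0.1562]
wrist ball 182 [0.4758 0.031  0.2917] [0.4728 0.0275 0.2874] [0.4808 0.0351 0.2944]
```

View pics/g.png

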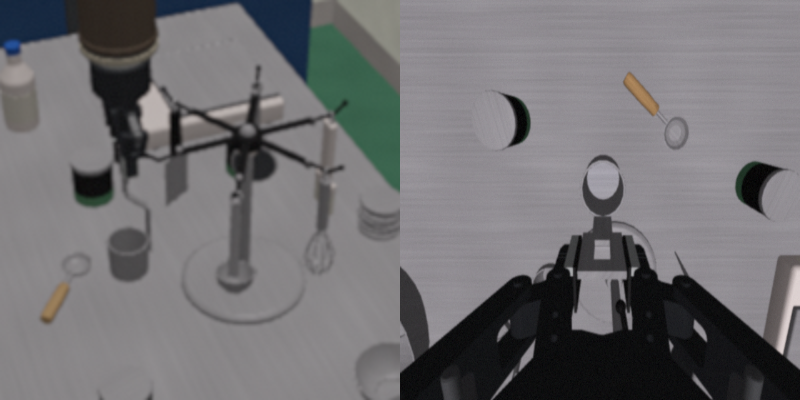

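The left side crop shows the dipper upright in front of the hook. The right wrist view shows the slot at (602,250) and the ball at (620,307). I'll measure the slot's sideways position in that same view.

Run:
```python
from h import *
c=load('wrist'); w=cloud(c); 
for v in (252,262,270):
    row=w[v,255:312]; ok=(abs(row[:,0]-.4397)<.008)&(row[:,2]>.27)
    u=np.where(ok)[0]+255; runs=np.split(u,np.where(np.diff(u)>1)[0]+1)
    print(v,[(int(r[0]),int(r[-1]),w[v,r[0]].round(4).tolist(),w[v,r[-1]].round(4).tolist()) for r in runs])
m=(abs(w[...,0]-.4768)<.006)&(abs(w[...,1]-.0313)<.007)&(abs(w[...,2]-.2915)<.005)
v,u=np.where(m); print('ball px',u.mean(),v.mean(),u.min(),u.max())
# wire line
for x in (.485,.492,.5,.508,.515,.522):
    q=w[(abs(w[...,0]-x)<.002)&(abs(w[...,1]-.036)<.012)&(abs(w[...,2]-.28)<.016)]
    if len(q): print(x,np.median(q[:,1]).round(4),q[:,2].max().round(4),len(q))
```

```text
252 [(255, 311, [0.4386, 0.0027, 0.2845], [0.4374, 0.0317, 0.2873])]
262 [(255, 272, [0.4387, 0.0037, 0.2961], [0.4422, 0.0117, 0.2888]), (294, 311, [0.4386, 0.0227, 0.2962], [0.4389, 0.031, 0.2958])]
270 [(255, 271, [0.4387, 0.0045, 0.3042], [0.4413, 0.0116, 0.2992]), (295, 311, [0.4387, 0.0228, 0.3044], [0.4388, 0.0302, 0.3042])]
ball px 308.7032967032967 321.75824175824175 302 316
0.485 0.0336 0.2866 9
0.492 0.0346 0.2818 16
0.5 0.0361 0.2773 53
```

Emit:
drive_tool --pt "0 0.3 0.15 0 0 0 -1" --pt "0 0.26 0.12 0 0 0 -1" --pt "-0.3 0 0 0 0 0 -1" --pt "-0.4 0 0 0 0 0 -1" --pt "0 0 0 0 0 0 -1"

```text
time_s: 14.2
tcp_pos: [0.4631, 0.0314, 0.2796]
orientation: [0.0, 1.0, -0.0, 0.001]
force: [-0.3, -0.2, -2.6]
gripper_width: 0.34
grip_force: 35.1
```

Emit:
drive_tool --pt "0 0 0 0 0 0 -1" --pt "0 0 0 0 0 0 -1"

```text
time_s: 14.4
tcp_pos: [0.4611, 0.0312, 0.2794]
orientation: [0.0, 1.0, -0.0, -0.0]
force: [-0.2, -0.1, -3.2]
gripper_width: 0.342
grip_force: 35.1
```

```bash
cat > m.py <<'E'
from h import *
s=state(); T=s['tcp_pos']; print(s['time_s'],T,s['force'])
c=grab('wrist'); w=cloud(c); px=T[0]-.0045
for v in range(240,300,6):
    row=w[v,230:340]; ok=(abs(row[:,0]-px)<.006)&(row[:,2]>.25)
    u=np.where(ok)[0]+230; runs=np.split(u,np.where(np.diff(u)>1)[0]+1)
    if len(runs)==2: a,b=w[v,runs[0][-1]],w[v,runs[1][0]]; print(v,'slot',a.round(4),b.round(4),'mid y',((a+b)/2)[1].round(4))
q=w[(abs(w[...,0]-.4768)<.006)&(abs(w[...,1]-.0313)<.009)&(abs(w[...,2]-.291)<.006)]
if len(q): print('ball',len(q),q.min(0).round(4),q.max(0).round(4))
for x in (.485,.492,.5,.508,.515,.522):
    q=w[(abs(w[...,0]-x)<.002)&(abs(w[...,1]-.036)<.012)&(abs(w[...,2]-.28)<.016)]
    if len(q): print(x,np.median(q[:,1]).round(4),q[:,2].max().round(4),len(q))
E
python3 m.py
```

```text
14.4 [0.46108844 0.03124809 0.27943859] [-0.23562924 -0.13672077 -3.23370623]
294 slot [0.4611 0.0168 0.3095] [0.4605 0.046  0.3105] mid y 0.0314
ball 207 [0.4726 0.0277 0.2866] [0.4803 0.0348 0.2946]
0.485 0.0343 0.2881 23
0.492 0.035 0.2816 25
0.5 0.0363 0.2772 51
0.508 0.0381 0.2773 51
0.515 0.0393 0.2777 49
0.522 0.0437 0.2704 10
```

Slot and ball are aligned within about 0.5 mm, so I'll feel my way in slowly.

Emit:
drive_tool --pt "-0.2 0 0 0 0 0 -1" --pt "-0.2 0 0 0 0 0 -1" --pt "-0.2 0 0 0 0 0 -1" --pt "-0.2 0 0 0 0 0 -1" --pt "0 0 0 0 0 0 -1"

```text
time_s: 14.95
tcp_pos: [0.4821, 0.0313, 0.2795]
orientation: [0.0, 1.0, -0.0, 0.0]
force: [-0.4, 0.1, -2.4]
gripper_width: 0.34
grip_force: 35.1
```

```bash
python3 m.py
```

```text
14.95 [0.48208079 0.03131611 0.27950067] [-0.38943739  0.13357039 -2.4391975 ]
246 slot [0.4773 0.028  0.2688] [0.4768 0.0291 0.2701] mid y 0.0285
294 slot [0.4813 0.017  0.3107] [0.4814 0.0461 0.3106] mid y 0.0316
ball 402 [0.4727 0.0223 0.285 ] [0.4824 0.0403 0.297 ]
0.485 0.0348 0.2864 7
0.492 0.0461 0.2959 4
0.5 0.0368 0.277 4
0.508 0.0382 0.2782 56
0.515 0.0397 0.2777 54
0.522 0.0418 0.2827 171
```

Emit:
drive_tool --pt "-0.2 0.04 0.1 0 0 0 -1" --pt "-0.2 0.04 0.18 0 0 0 -1" --pt "-0.2 0.04 0.18 0 0 0 -1" --pt "-0.2 0.04 0.14 0 0 0 -1" --pt "0 0 0 0 0 0 -1"

```text
time_s: 15.5
tcp_pos: [0.5017, 0.0354, 0.2638]
orientation: [0.0, 1.0, 0.0, -0.0]
force: [-0.7, -0.6, -2.9]
gripper_width: 0.344
grip_force: 35.1
```

```bash
python3 m.py
```

```text
15.5 [0.50168436 0.03544373 0.26382652] [-0.73826517 -0.56032384 -2.8761857 ]
246 slot [0.4966 0.0283 0.2539] [0.4961 0.0354 0.2551] mid y 0.0319
282 slot [0.4924 0.0501 0.3002] [0.4917 0.0508 0.3013] mid y 0.0504
294 slot [0.503  0.0212 0.2916] [0.5029 0.0502 0.2919] mid y 0.0357
ball 305 [0.4732 0.0276 0.2859] [0.4828 0.0351 0.2952]
0.485 0.0333 0.2881 59
0.492 0.035 0.281 52
0.5 0.0359 0.2959 352
0.515 0.0394 0.2777 71
0.522 0.042 0.283 225
```

Emit:
drive_tool --pt "-0.2 0.04 0 0 0 0 -1" --pt "-0.2 0.04 0 0 0 0 -1" --pt "0 0 0.12 0 0 0 -1" --pt "0 0 0.12 0 0 0 -1" --pt "0 0 0 0 0 0 -1"

```text
time_s: 16.05
tcp_pos: [0.5108, 0.0373, 0.258]
orientation: [0.0, 1.0, -0.0, -0.0]
force: [0.5, 0.3, -1.7]
gripper_width: 0.34
grip_force: 35.1
```

Emit:
drive_tool --pt "0 0 0.04 0 0 0 -1" --pt "0 0 0 0 0 0 -1"

```text
time_s: 16.25
tcp_pos: [0.5111, 0.0373, 0.2574]
orientation: [0.0, 1.0, 0.0, -0.0]
force: [-0.1, -0.1, -2.5]
gripper_width: 0.339
grip_force: 35.1
```

Emit:
drive_tool --pt "0 0 0.04 0 0 0 -1" --pt "0 0 0 0 0 0 -1"

```text
time_s: 16.45
tcp_pos: [0.5113, 0.0373, 0.2566]
orientation: [0.0, 1.0, -0.0, 0.0]
force: [1.1, 0.6, -2.5]
gripper_width: 0.345
grip_force: 35.2
```

Emit:
drive_tool --pt "0 0 0.04 0 0 0 -1" --pt "0 0 0 0 0 0 -1" --pt "0 0 0 0 0 0 -1"

```text
time_s: 16.75
tcp_pos: [0.5115, 0.0373, 0.256]
orientation: [0.0, 1.0, 0.0, 0.0]
force: [-2.4, 0.1, 6.1]
gripper_width: 0.34
grip_force: 35.9
```

Emit:
drive_tool --pt "0 0 0.04 0 0 0 -1" --pt "0 0 0 0 0 0 -1" --pt "0 0 0 0 0 0 -1"

```text
time_s: 17.05
tcp_pos: [0.5116, 0.0373, 0.2554]
orientation: [0.0, 1.0, -0.0, 0.001]
force: [-3.5, -0.4, 13.7]
gripper_width: 0.339
grip_force: 36.6
```

```bash
python3 m.py
```

```text
17.05 [0.5115794  0.0373017  0.25543003] [-3.45713458 -0.42856543 13.70815291]
294 slot [0.5125 0.0231 0.2839] [0.5125 0.052  0.2838] mid y 0.0375
ball 374 [0.4733 0.0275 0.2853] [0.4828 0.0351 0.2944]
0.485 0.0334 0.2879 82
0.492 0.0348 0.2816 64
0.5 0.0364 0.2778 97
0.508 0.0352 0.2876 1388
0.515 0.0398 0.2782 10
0.522 0.0419 0.2827 253
```

It's seated, since the wire now carries load. I'll ease up, then open gently.

Emit:
drive_tool --pt "0 0 -0.05 0 0 0 -1" --pt "0 0 0 0 0 0 -1" --pt "0 0 0 0 0 0 -1" --squeeze 20

```text
time_s: 17.4
tcp_pos: [0.5115, 0.0373, 0.256]
orientation: [0.0, 1.0, -0.0, 0.0]
force: [-0.7, -0.9, 5.2]
gripper_width: 0.345
grip_force: 35.7
```

Emit:
drive_tool --pt "0 0 0 0 0 0 -0.25" --pt "0 0 0 0 0 0 -0.2" --pt "0 0 0 0 0 0 -0.1" --pt "0 0 0 0 0 0 0" --pt "0 0 0 0 0 0 0.1"

```text
time_s: 17.9
tcp_pos: [0.5113, 0.0373, 0.2557]
orientation: [0.0, 1.0, -0.0, -0.0]
force: [0.0, -0.0, -0.8]
gripper_width: 0.548
grip_force: 0.0
```

Emit:
drive_tool --pt "0 0 0 0 0 0 0.2" --pt "0 0 0 0 0 0 0.2" --pt "0 0 0 0 0 0 0.2" --pt "0 0 0 0 0 0 0.2"

```text
time_s: 18.3
tcp_pos: [0.5113, 0.0373, 0.2558]
orientation: [0.0, 1.0, -0.0, 0.0]
force: [-0.5, -0.3, 0.3]
gripper_width: 0.596
grip_force: 0.0
```

```bash
python3 m.py
python3 - <<'E'
from h import *
a=grab('side')
cv2.imwrite('pics/i.png',np.hstack([cv2.resize(a['color'][130:330,180:380],(400,400)),cv2.resize(load('wrist')['color'],(400,400))])[:,:,::-1])
E
```

```text
18.3 [0.51130645 0.03731217 0.25581559] [-0.5230613  -0.27368886  0.33627968]
282 slot [0.5067 0.0523 0.2839] [0.5127 0.0634 0.2734] mid y 0.0578
ball 367 [0.4732 0.0275 0.2865] [0.4827 0.0351 0.2945]
0.485 0.0333 0.2875 82
0.492 0.0348 0.2818 70
0.5 0.0364 0.2781 93
0.508 0.0352 0.2888 1421
0.522 0.0419 0.2825 253
```

View pics/i.png

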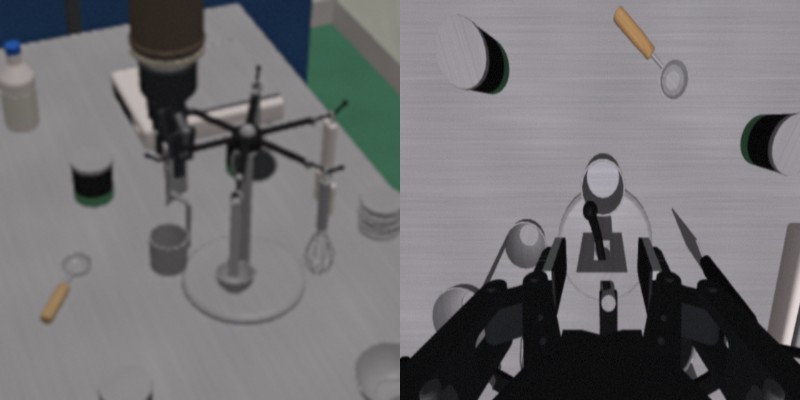

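The wrist view shows the wire passing through the slot at (600,250), with the dipper hanging clear between the open fingers. I'll withdraw straight up.

Emit:
drive_tool --pt "0 0 -0.4 0 0 0 0.2" --pt "0 0 -0.6 0 0 0 0.2" --pt "0 0 -0.8 0 0 0 0.2" --pt "0 0 -1 0 0 0 0.2" --pt "0 0 -1 0 0 0 0.2"

```text
time_s: 18.9
tcp_pos: [0.5111, 0.0373, 0.3524]
orientation: [0.0, 1.0, -0.0, 0.0]
force: [0.8, -0.6, 0.1]
gripper_width: 0.598
grip_force: 0.0
```

Emit:
drive_tool --pt "0 0 -1 0 0 0 0.2" --pt "0.3 1 -0.5 0 0 0 0.2" --pt "0.3 1 0 0 0 0 0.2" --pt "0.3 1 0 0 0 0 0.2" --pt "0.3 1 0 0 0 0 0.2"

```text
time_s: 19.4
tcp_pos: [0.481, 0.1382, 0.3893]
orientation: [0.001, 1.0, 0.0, 0.0]
force: [0.3, 0.3, -0.3]
gripper_width: 0.595
grip_force: 0.0
```

Emit:
drive_tool --pt "0.3 1 0 0 0 0 0.2" --pt "0.3 1 0 0 0 0 0.2" --pt "0.3 1 0 0 0 0 0.2" --pt "0.3 1 0 0 0 0 0.2" --pt "0 1 0 0 0 0 0.2"

```text
time_s: 19.9
tcp_pos: [0.4505, 0.2634, 0.3893]
orientation: [0.0, 1.0, 0.0, 0.0]
force: [0.4, -0.3, 0.8]
gripper_width: 0.6
grip_force: 0.0
```

Emit:
drive_tool --pt "0 0 0 0 0 0 0.2" --pt "0 0 0 0 0 0 0.2" --pt "0 0 0 0 0 0 0.2" --pt "0 0 0 0 0 0 0.2" --pt "0 0 0 0 0 0 0.2"

```text
time_s: 20.4
tcp_pos: [0.4516, 0.2617, 0.3884]
orientation: [0.001, 1.0, -0.0, 0.0]
force: [-1.2, -0.1, 0.2]
gripper_width: 0.6
grip_force: 0.0
```

Run:
```python
from h import *
s=state(); print(s['time_s'],s['tcp_pos'],s['force'])
t=grab('top');a=grab('side')
for n in('side','top'): print(arms(load(n),[.6276,.0430]),arms(load(n)))
w=cloud(a); q=w[(abs(w[...,0]-.51)<.04)&(abs(w[...,1]-.037)<.04)&(w[...,2]>.06)&(w[...,2]<.14)]
print('cup',q.min(0),q.max(0))
```

```text
20.4 [0.45157586 0.261716   0.38844418] [-1.15996899 -0.11883306  0.21188737]
(array([0.6276, 0.043 ]), np.float64(1.1229282565265784)) (array([0.6276872 , 0.04159819]), np.float64(1.075518055667405))
(array([0.6276, 0.043 ]), np.float64(1.03736289480442)) (array([0.62755989, 0.04480476]), np.float64(1.0625038865856586))
cup [0.47861322 0.00267128 0.07810472] [0.5394467  0.06714187 0.13978817]
```

```bash
python3 -c "
from bench import *
print(finish_job())"
```

```text
the job is handed in; nothing more can be done
None
```

The job is handed in after about 20 s: the empty hook points at the robot's side (within about 1°), and the dipper hangs freely on it by its slot, released and with the arm clear.

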